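# Push a deep-well plate home on the scanner stage and close the clamp on it

## Task

Get the white deep-well plate ready for scanning: push it along the black deck until it sits square in the corner, flush against both the rear fence and the left side fence, and push the blue-handled clamp up until its rubber face is against the plate, so that the plate cannot shift. Only push with the fingers: do not pick up or tip the plate. Leave the vial, the spare green plate and all the other things where they stand.

Things in the scene. Friction and masses are not known exactly. Their poses are not given: they have to be found in the camera images.
- plate: the white deep-well plate to be positioned: a rigid block 86 (its x) x 128 (its y) x 41 mm high with 24 grey wells drawn on its closed top, 0.15 to 0.31 kg; starts loose on the deck, away from both fences and turned up to 0.3 rad. Origin: centre of its underside
- stage: the scanner stage, fixed to the bench: a black deck 240 (its x, away from the robot) x 320 (its y, to the left) mm, top 16 mm above the bench. Origin: centre of its underside. Two aluminium fences 24 mm tall stand on it, meeting at the far left: the rear one along y (y -114 to 156), inner face at x = 100 mm; the side one along x (x -64 to 116), inner face at y = 140 mm
- home (a point): point on the deck's top (in the stage's frame x = 57, y = 76, z = 16 mm) over which the white plate's centre lies when it is home against both fences, its 128 mm side along the rear fence; axes as the stage's
- clamp_plate (a point): middle of the top edge of the outer (stage -y) face of the clamp's blue thumb plate: an upright plate 56 mm along stage x, 8 mm thick along stage y, its top 52 mm above the deck, bottom 2 mm above the deck. Push it on this outer face towards stage +y. The clamp's black rubber face (60 mm along stage x, 28 mm above the deck at its top) lies 60 mm further to +y; both are centred on stage x = 57 mm. Axes as the stage's
- clamp (a joint): travel of the sliding clamp along the stage's +y (m); starts at 0 to 0.015 with its rubber face clear of the plate; 0.097 when the rubber face meets a plate that is home; hard end at 0.115. A friction slide (about 2.5 N, no spring): it stays where it is left
- vial: bystander, leave alone: amber glass vial, 26 diameter x 55 high, standing on the deck's free front right corner (sizes in mm), origin: centre of its underside
- flask: bystander, leave alone: white reagent bottle with blue cap, 54 diameter x 110 high, on the bench right beside the stage (sizes in mm), origin: centre of its underside
- beaker: bystander, leave alone: glass beaker, 68 diameter x 80 high, on the bench left beside the stage (sizes in mm), origin: centre of its underside
- spare_plate: bystander, leave alone: green deep-well plate, 86 x 128 x 41, lying on the bench near the stage (beyond it, left or right); not the one to be scanned (sizes in mm), origin: centre of its underside
- tube_rack: bystander, leave alone: blue rack of capped tubes, 75 x 160 x 55, on the bench near the stage (beyond it, left or right) (sizes in mm), origin: centre of its underside
- tip_box: bystander, leave alone: pipette tip box with orange lid, 82 x 117 x 64, on the bench near the stage (beyond it, left or right) (sizes in mm), origin: centre of its underside
- timer: bystander, leave alone: flat yellow timer, 60 x 70 x 24, on the bench to the left in front (sizes in mm), origin: centre of its underside

How it is judged (in metres and radians):
At the end, for the whole second after the job is handed in: The white plate lies flat on the deck, its centre within 3 mm of the home point in each direction, square to the fences within 0.04 rad (2.3 degrees); the clamp's rubber face is against it (joint 0.094 to 0.100); plate and clamp are at rest; every bystander is within 10 mm of where it started (x of plate in the frame of home between -0.003 and 0.003 m and y of plate in the frame of home between -0.003 and 0.003 m and z of plate in the frame of home between -0.003 and 0.003 m and angle between the y axis of plate and the y axis of stage, either way round below 0.04 rad and angle between plate's own z axis and vertical below 0.04 rad and value of joint clamp between 0.094 and 0.1 m and linear speed of plate below 0.01 m/s and velocity of joint clamp between -0.01 and 0.01 m/s and distance of each of vial, flask, beaker, spare_plate, tube_rack, tip_box, timer from where it was at the start of the episode below 0.01 m); the robot touches nothing.
It fails at once if the white plate is lifted more than 8 mm off the deck (z of plate in the frame of home above 0.008 m).
It fails at once if the white plate is tipped by more than 0.15 rad (angle between plate's own z axis and vertical above 0.15 rad).
It fails at once if a bystander is moved by more than 10 mm or knocked over (distance of any of vial, flask, beaker, spare_plate, tube_rack, tip_box, timer from where it was at the start of the episode above 0.01 m or angle between any of vial, flask, beaker, spare_plate, tube_rack, tip_box, timer's own z axis and vertical above 0.5 rad).
It also fails if it takes over 48 s, if anything falls off the work surface, if the arm or the gripper's body presses on something with over 40 N, if the wrist force passes 120 N, or if a joint passes its speed limit or range.

## Robot

A 6-joint arm with a two-finger parallel gripper is mounted at the origin on the work surface. World frame = base frame: x ahead of the robot, y to its left, z up, the work surface at z = 0. Lengths are in mm, angles in rad, forces in N, time in s.
With the tool pointing down it reaches from about 325 to 875 mm from the base axis. Payload 4.4 kg.
Tool frame: the origin (TCP) lies on the centre line of the jaws, within the pads' length; the fingertips stand ahead of it and the grasp point (between the pads) lies 6 mm ahead of it (ctrl.tcp_to_tips is the z of the fingertips in the tool frame, in mm); z points along the fingers, y is the direction in which the jaws open and shut (so a half turn about z gives the same grasp; the last joint's range is limited). The gripper opens to 85 mm and grips with 20 to 120 N. Pads are 22 mm wide; open, the fingers measure 114 mm over their backs; the gripper's body (76 mm by 85 mm) begins 54 mm behind the grasp point. The pads swing forward as they close: fully open they stand 13 mm farther back than shut.
Start: joints at [-1.375, 0.207, 1.542, -0, 1.393, -0.15], TCP at [194.884, -540.969, 256.282] pointing down, gripper open.
Joint ranges: [-2.73, 2.73], [-0.86, 2.22], [0.23, 2.46], [-1.11, 4.25], [0.08, 2.63], [-2.82, 2.82]. Speed limits (rad/s): [2.79, 2.79, 3.14, 3.14, 3.14, 3.14].

## Interface

Orientations are given as a 3x3 rotation matrix whose columns are the frame's x, y, z axes.
In Python, from plant import ctrl, sensors, optics gives the robot as it stands. Calls block until the motion is done:
- ctrl.move_ptp(position, orientation): joint-space move of the TCP to a pose.
- ctrl.move_l(position, rot=None, vel=150, threshold=None): straight line of the TCP; rot=None keeps the orientation; vel is the mean speed in mm/s. With threshold (N) it stops when the force on the tool has changed by that much, and returns True; else False.
- ctrl.set_joints(angles): joint-space move.
- ctrl.gripper_to(opening, force=None): finger opening in mm; force is the grip in N (None keeps the last); returns when the fingers have stopped.
- ctrl.hold(seconds).
- ctrl.solve_ik(position, orientation): joint angles nearest the present ones, or None.
- sensors.read_state(): the state.
- optics.grab_frame(name): name is "side" or "top" or "wrist"; returns (picture, depth): 480x640x3 uint8, red, green, blue; 480x640 float32, mm along the optical axis (not along the pixel's ray), 0 where there is no reading.
- optics.camera_params(name): a dict with "mtx" (3x3 intrinsics, pixels), "R" (3x3) and "t" (3): a world point X has camera coordinates R X + t; the wrist camera has in their place "T_tool_cam" (4x4, takes a point from camera to tool coordinates, whose origin is the TCP and whose axes are the flange's). Camera axes: x right, y down, z forward; pixel columns grow to the right and rows downward; lengths in mm; the calibration is good to about 2 mm. A picture is of the moment at which its call begins: read the wrist's pose just before it. camera_params takes no time and is no camera call.
A pose or a line that the arm cannot do raises ctrl.MotionError and nothing moves.
- ctrl.finish_job(): hands the job in, once; it reports no verdict.
The state is a dict: "t": time; "q": joint angles; "qvel": joint speeds; "tau": joint torques, N m; "eef_pos": TCP position; "eef_rot": TCP orientation; "force": force on the tool from outside, world axes, zero at the start; "wrist_torque": the same for the moment, N m; "grip_width": finger opening in mm.
Only numpy, scipy, OpenCV 4.12 (cv2) and the standard library are available. Lean on these libraries where they do the work, as an engineer would, in place of code of your own. Each camera call takes 0.05 s, during which the arm holds its last target. There are 200 camera calls.

## Working session

There is one attempt and no reset: what is moved stays moved. The work goes in short steps, each a Python script; the robot and the scene stay as the last script left them, time stands still between calls to the robot, and variables do not carry over. Pictures are saved under pics/ and viewed, about 8 in all and at most 12, crops included, and the job is handed in when it is done.

```bash
mkdir -p pics; ls
python3 - <<'E'
from plant import ctrl,sensors,optics
import cv2,numpy as np
s=sensors.read_state();print(s['t'],s['eef_pos'],ctrl.tcp_to_tips,s['eef_rot'])
for n in('top','side'):
    p,d=optics.grab_frame(n);cv2.imwrite(f'pics/{n}0.png',p[:,:,::-1]);np.savez(f'pics/{n}0.npz',p=p,d=d,**optics.camera_params(n));print(n,optics.camera_params(n))
E
```

```text
pics
0.0 [ 194.75527483 -540.26568651  255.0942875 ] 25.0 [[ 9.40795012e-01  3.38975720e-01 -4.53909294e-04]
 [ 3.38975852e-01 -9.40792342e-01  2.26750524e-03]
 [ 3.41594836e-04 -2.28712191e-03 -9.99997326e-01]]
top {'mtx': array([[541.93103673,   0.        , 310.91665881],
       [  0.        , 541.93103673, 243.98590291],
       [  0.        ,   0.        ,   1.        ]]), 'R': array([[-0.00629601, -0.99995743,  0.00674577],
       [-0.99777019,  0.00583371, -0.06648769],
       [ 0.0664455 , -0.00714933, -0.99776444]]), 't': array([   2.26702199,  562.56586141, 1188.0692088 ])}
side {'mtx': array([[496.29429411,   0.        , 317.79727434],
       [  0.        , 496.29429411, 237.34842471],
       [  0.        ,   0.        ,   1.        ]]), 'R': array([[ 0.98482232, -0.17267762,  0.01753393],
       [-0.07641556, -0.5220729 , -0.84947075],
       [ 0.15583858,  0.83523789, -0.5273443 ]]), 't': array([-560.37315752,  104.60255278,  993.36629756])}
```

View pics/top0.png

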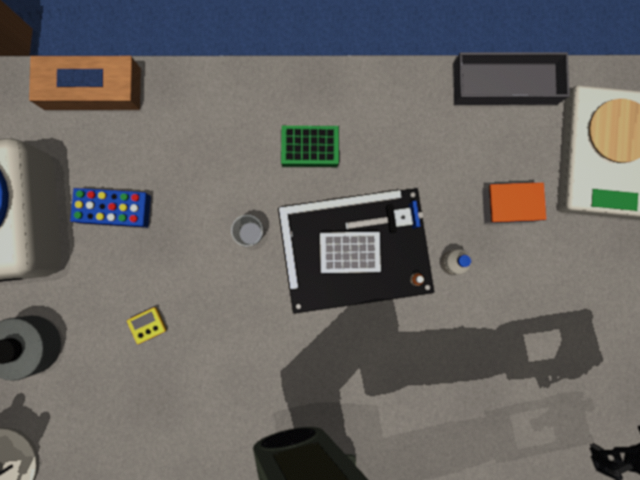

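View pics/side0.png

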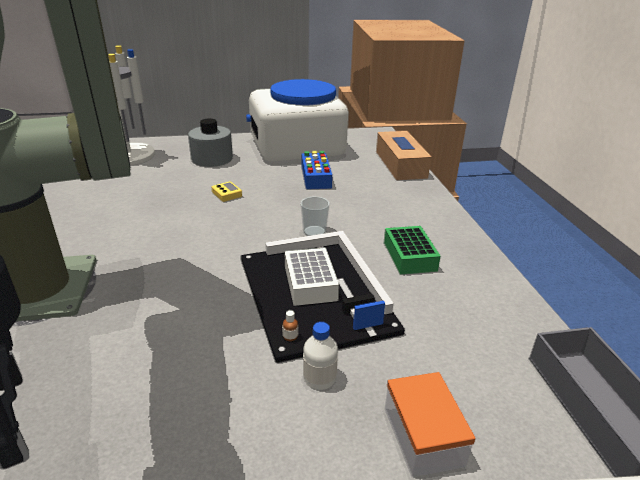

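The top view shows the deck with corners at about (278,207), (417,188), (434,293) and (293,312). The plate is at (350,252), the clamp's blue plate at (418,214), the vial at (418,280) and the flask at (459,261). The side view agrees. Next I measure these from the depth image.

```bash
cat > meas.py <<'E'
import numpy as np,cv2
def cloud(d,K,R,t):
    v,u=np.indices(d.shape); P=np.stack([(u-K[0,2])*d/K[0,0],(v-K[1,2])*d/K[1,1],d],-1)
    return (P-t)@R           # world
def rect(P,m):
    r=cv2.minAreaRect(P[m][:,:2].astype(np.float32)); return r
def comp(m):
    n,l,s,c=cv2.connectedComponentsWithStats(m.astype(np.uint8)); return l==1+np.argmax(s[1:,4])
E
python3 - <<'E'
import numpy as np,cv2
from meas import *
f=np.load('pics/top0.npz');p=f['p'].astype(int);W=cloud(f['d'],f['mtx'],f['R'],f['t'])
z=W[...,2];roi=np.zeros(z.shape,bool);roi[180:320,270:480]=1
print('bench z',np.median(z[330:340,200:250]),'deck',np.median(z[290:300,310:380]),'plate',np.median(z[240:262,330:372]), 'noise',z[290:300,310:380].std())
br=p.max(-1);sat=br-p.min(-1)
dk=comp(roi&(z>9)&(z<75)); print('stage all',rect(W,dk),cv2.boxPoints(rect(W,dk)).round(1).tolist())
pl=comp(roi&(z>48)&(z<66)&(br>90)&(np.indices(z.shape)[0]>225)); print('plate',pl.sum(),rect(W,pl), W[pl].mean(0))
bl=roi&(p[...,2]>p[...,0]+40)&(br>80)
for nm,m in(('thumb',bl&(np.indices(z.shape)[0]<235)),('flaskcap',bl&(np.indices(z.shape)[0]>235))): print(nm,m.sum(),W[m].mean(0) if m.any() else 0,rect(W,m) if m.any() else 0)
fe=comp(roi&(z>33)&(z<46)&(br>100));print('fence',fe.sum(),rect(W,fe),cv2.boxPoints(rect(W,fe)).round(1).tolist())
print('vial',W[280,418],'flask',W[261,463])
E
```

```text
bench z -0.9625518600203984 deck 15.278656943126952 plate 56.79499234017288 noise 64.48874711152476
stage all ((550.3497314453125, -100.21046447753906), (240.276611328125, 320.22235107421875), 7.948894023895264) [[409.20001220703125, 41.70000076293945], [453.5, -275.3999938964844], [691.5, -242.1999969482422], [647.2000122070312, 75.0]]
plate 2353 ((543.5935668945312, -84.3217544555664), (128.16470336914062, 84.65319061279297), 89.60003662109375) [543.15433955 -83.70271578  56.65681707]
thumb 117 [ 623.45638952 -225.98553282   70.19848888] ((550.6277465820312, -129.5355987548828), (52.67450714111328, 301.572998046875), 36.384521484375)
flaskcap 125 [ 520.66447854 -316.67073262  107.33882515] ((520.7634887695312, -321.6056213378906), (22.78839111328125, 37.100521087646484), 1.093961238861084)
fence 1443 ((573.68115234375, -75.31024169921875), (179.90118408203125, 269.3287048339844), 8.091197967529297) [[465.70001220703125, 45.400001525878906], [503.6000061035156, -221.3000030517578], [681.7000122070312, -196.0], [643.7999877929688, 70.69999694824219]]
vial [ 481.10911687 -228.15289514   68.73671324] flask [ 519.63553124 -313.72068013  108.20131006]
```

```bash
cat > st.py <<'E'
import numpy as np
from plant import ctrl,sensors,optics
a=np.deg2rad(7.95);C=np.array([550.3,-100.2])
X=np.array([np.cos(a),np.sin(a)]);Y=np.array([-np.sin(a),np.cos(a)])
def W(x,y,z): return [*(C+x*X+y*Y),z]
def S():
    s=sensors.read_state();d=s['eef_pos'][:2]-C;return np.r_[d@X,d@Y,s['eef_pos'][2],s['force'],s['t']].round(2)
def rot(j,sg=1): # jaw axis j in plane
    y=np.r_[sg*j,0];z=np.array([0,0,-1.]);return np.c_[np.cross(y,z),y,z]
def best(pos,j): # the half turn with least last-joint travel
    q0=sensors.read_state()['q'];o=[]
    for sg in(1,-1):
        q=ctrl.solve_ik(pos,rot(j,sg))
        if q is not None:o.append((np.abs(np.array(q)-q0).max(),sg))
    return rot(j,min(o)[1])
E
python3 - <<'E'
from st import *
ctrl.gripper_to(30)
p=W(-13.7,-82,150);R=best(p,X);ctrl.move_ptp(p,R);print(S())
ctrl.move_l(W(-13.7,-82,53),vel=100);print(S())
print(ctrl.move_l(W(-13.7,-20,53),vel=60,threshold=15),S())
print(ctrl.move_l(W(-13.7,6,53),vel=30,threshold=15),S())
import cv2
p,d=optics.grab_frame('side');cv2.imwrite('pics/side1.png',p[150:400,200:480,::-1].repeat(2,0).repeat(2,1))
E
```

```text
[-13.87 -83.12 150.4    0.17  -0.27   1.08   2.54]
[-13.05 -82.46  53.8    0.19  -1.6    0.46   3.66]
False [-14.15 -19.76  52.62  -0.34   0.06   0.12   4.84]
True [-13.48   1.6   53.66   0.38  -1.91   0.98   5.66]
```

View pics/side1.png

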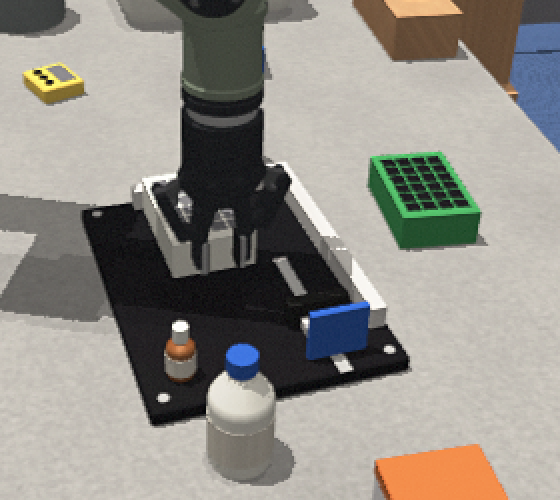

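The fingers stopped on the side fence at y = 1.6 mm, against about 1 predicted, and the picture shows the plate against that fence with the bystanders in place. Next is the rear-fence push, then the clamp.

Run:
```python
from st import *
ctrl.move_l(W(-13.7,-12,53),vel=60);ctrl.move_l(W(-13.7,-12,130),vel=150)
p=W(-92,76,130);R=best(p,Y);ctrl.move_ptp(p,R);ctrl.gripper_to(60)
ctrl.move_l(W(-92,76,55),vel=100);print(S())
print(ctrl.move_l(W(-18,76,55),vel=60,threshold=15),S())
print(ctrl.move_l(W(9,76,55),vel=30,threshold=15),S())
ctrl.move_l(W(-15,76,55),vel=60);ctrl.move_l(W(-40,76,150),vel=150)
p=W(57,-172,150);R=best(p,X);ctrl.move_ptp(p,R);ctrl.gripper_to(0);print(S())
import cv2
for n in('top','side'):
    p,d=optics.grab_frame(n);np.savez(f'pics/{n}2.npz',p=p,d=d,**optics.camera_params(n))
    if n=='top':cv2.imwrite('pics/top2.png',cv2.resize(p[170:330,260:480,::-1],None,fx=3,fy=3))
```

```text
[-91.45  75.77  55.45   0.41   0.79  -0.29   9.38]
False [-17.89  75.95  55.14  -0.33  -0.47  -0.34  10.77]
True [-1.760e+00  7.627e+01  5.398e+01 -6.000e-02  1.500e-01 -2.200e-01
  1.142e+01]
[ 5.7050e+01 -1.7192e+02  1.5013e+02  4.2000e-01 -0.0000e+00 -1.4000e-01
  1.4340e+01]
```

View pics/top2.png

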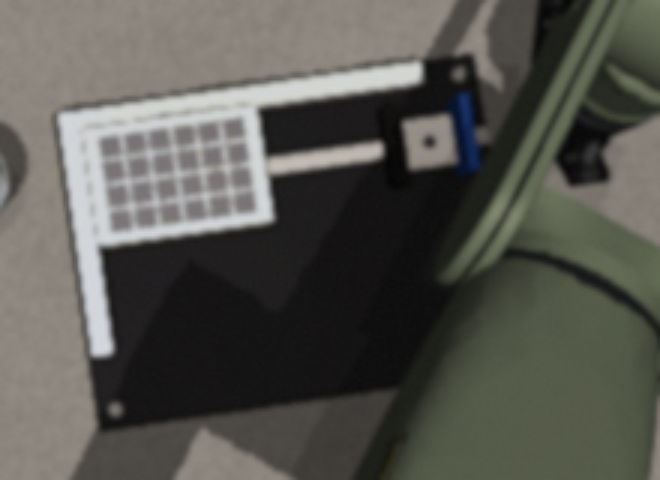

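The plate looks flush in the corner, at crop position (185,175). The stop came at x = -1.8 mm though, against about 3 predicted, so I measure the plate before clamping.

```bash
cat >> meas.py <<'E'
def plate(fn):
    from st import C,X,Y
    f=np.load(fn);Wd=cloud(f['d'],f['mtx'],f['R'],f['t']);d=Wd[...,:2]-C;x=d@X;y=d@Y;z=Wd[...,2]
    m=comp((z>49)&(z<64)&(x>0)&(x<110)&(y>-5)&(y<150)); P=np.stack([x,y],-1)
    print('plate stage',m.sum(),cv2.minAreaRect(P[m].astype(np.float32)),P[m].mean(0),'pct',np.percentile(P[m],[1,99],axis=0).round(1).tolist())
    k=(z>33)&(z<46)&(x>-60)&(x<-20)&(y>120)&(y<165);print('side fence y',np.percentile(y[k],[2,98]))
    k=(z>33)&(z<46)&(x>80)&(x<130)&(y>-100)&(y<0);print('rear fence x',np.percentile(x[k],[2,98]))
E
python3 -c "
from meas import *
plate('pics/top2.npz')"
```

```text
plate stage 2337 ((56.854339599609375, 75.9348373413086), (127.85189056396484, 86.24299621582031), 89.8908920288086) [56.62667136 76.14563495] pct [[14.4, 13.5], [99.0, 138.6]]
side fence y [140.62044265 155.68489926]
rear fence x [ 82.93074838 115.46586738]
```

Plate at (56.9, 75.9) mm in the stage frame, against home (57, 76), and 0.002 rad off square. Now the clamp.

Run:
```python
from st import *
import cv2
from meas import plate
ctrl.move_l(W(57,-172,64),vel=120);print(S())
print(ctrl.move_l(W(57,-75,64),vel=60,threshold=20),S())
print(ctrl.move_l(W(57,-45,64),vel=20,threshold=12),S())
ctrl.move_l(W(57,-85,64),vel=60);ctrl.move_l(W(57,-100,150),vel=150)
p=W(40,-260,230);ctrl.move_ptp(p,best(p,X));print(S())
for n in('top','side'):
    p,d=optics.grab_frame(n);np.savez(f'pics/{n}3.npz',p=p,d=d,**optics.camera_params(n))
    r=(slice(170,330),slice(220,480)) if n=='top' else (slice(150,400),slice(200,480))
    cv2.imwrite(f'pics/{n}3.png',cv2.resize(p[r][:,:,::-1],None,fx=2.5 if n=='top' else 2,fy=2.5 if n=='top' else 2))
plate('pics/top3.npz')
```

```text
[ 5.7680e+01 -1.7251e+02  6.4900e+01 -9.0000e-02  3.1000e-01  3.0000e-02
  1.5310e+01]
False [ 5.707e+01 -7.487e+01  6.390e+01  3.100e-01 -1.270e+00 -1.000e-02
  1.708e+01]
True [ 56.91 -58.25  63.71  -0.14  -1.62   0.93  18.02]
[ 3.9580e+01 -2.5833e+02  2.2778e+02 -1.5000e-01 -2.1000e-01 -8.7000e-01
  2.0090e+01]
plate stage 2342 ((57.01386642456055, 76.26826477050781), (127.91641235351562, 86.40672302246094), 89.88668060302734) [56.61986319 76.34522631] pct [[14.4, 13.8], [99.1, 138.9]]
side fence y [140.53272991 155.67661729]
rear fence x [ 99.6668105  115.50036842]
```

View pics/top3.png

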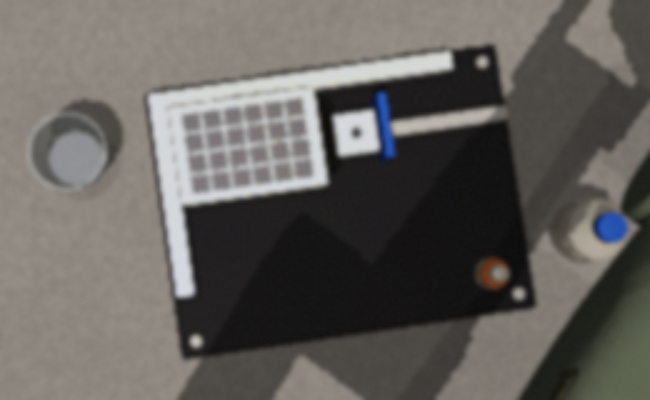

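View pics/side3.png

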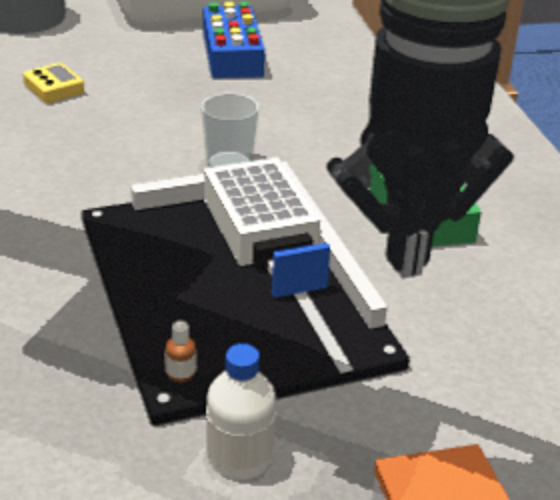

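The plate is in the corner with the rubber face against it, and the bystanders have not moved. The arm is clear, so I hand in.

```bash
python3 -c "
from plant import ctrl
ctrl.hold(0.3);ctrl.finish_job()"
```

```text
the job is handed in; nothing more can be done
```

The white plate is home in the corner and clamped, and the job was handed in at about 20.5 s of the 48 s. I pushed the plate with the fingers to the side fence, then to the rear fence. I then pushed the clamp's blue thumb plate until contact stopped it.

Last checks:
- **Plate:** the top camera's depth puts its centre at (57.0, 76.3) mm in the stage frame, against home at (57, 76). It is about 0.002 rad off square and lies flat.
- **Clamp:** it stopped on contact with the tool at y = -58.3 mm, against about -59 expected. That puts the joint at roughly 0.097 to 0.098, inferred from the tool position rather than read directly. Both pictures show the rubber face against the plate.
- **Bystanders:** the vial, flask and beaker look undisturbed in both final views. The timer, tube rack and tip box look so in the side view. The green plate is partly hidden behind the gripper there. I compared these by eye and did not measure them again.
- **Disagreement:** the rear-fence push stopped at tool x = -1.8 mm, about 5 mm short of what I expected. I put that down to a wrong guess of the fingers' contact offset, because the depth measurement straight afterwards showed the plate flush.

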